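Fit relay modules into a fan controller box

ROBOT

A 6-joint arm with a two-finger parallel gripper is mounted at the origin on the work surface. World frame = base frame: x ahead of the robot, y to its left, z up, the work surface at z = 0. Lengths are in m, angles in rad, forces in N, time in s.
With the tool pointing down it reaches from about 0.25 to 0.775 m from the base axis. Payload 4 kg.
Tool frame: the origin (TCP) lies midway between the tips of the shut fingers; the grasp point (between the pads) lies 19 mm behind it; z points along the fingers, y is the line along which they close (so a half turn about z gives the same grasp; the last joint's range is limited). The gripper opens to 94 mm and grips with 3 to 60 N. Pads are 16 mm wide; open, the fingers measure 119 mm over their backs; the gripper's body (75 mm by 177 mm) begins 78 mm behind the grasp point.
Start: joints at [-1.31, 0.087, 1.371, -0, 1.684, -0.103], TCP at [0.196, -0.514, 0.206] pointing down, gripper open.
Joint ranges: [-3.1, 3.1], [-0.76, 2.03], [0.27, 2.55], [-1.08, 4.22], [0.17, 2.65], [-2.57, 2.57]. Speed limits (rad/s): [2.79, 2.79, 3.14, 3.14, 3.14, 3.14].

INTERFACE

Orientations are given as [roll, pitch, yaw] about the fixed x, y, z axes, in that order (R = Rz(yaw) Ry(pitch) Rx(roll)).
In Python, from rig import env, cams, job gives the robot as it stands. The module is installed in compiled form; this text tells all that it offers.
- The arm moves only by the tool drive_tool, never from a script. Its argument "moves" is a list of rows, each a list of 7 numbers: the shift along the world's x, y, z in units of 0.3 m (1.0 is 0.3 m), then the turn, a rotation vector about the world's x, y, z in units of 360 degrees (1.0 is 360 degrees), then the opening, from 0 (shut) to 1 (fully open). In form: [[dx, dy, dz, ax, ay, az, hand], ...]. A call has 1 to 10 rows; each row is the pose to reach, as a shift and turn from the pose commanded when the call began, turning the shorter way round; what a row does not reach only later rows make up. A row lasts 1/12 s, in which the tool goes at most 41.7 mm and 7.16 degrees, less where a joint would pass 70% of its speed; a pose out of reach is approached as far as the arm can. A call with a number of a shift or a turn outside -1 to 1 is refused whole. A call with a gripper value outside its range is refused whole. The fingers move at their own pace and stop on an object; "force" is the grip in N (left out, the last holds). Time passes only in rows, so rows that repeat a pose let the fingers close. It gives the time, the measured TCP pose, the force, the opening and the grip force at its end, in the units of the state.
- env.get_obs(): the state, without advancing time (a new reading comes with each control period).
- cams.capture(name): name is "scene" or "top" or "wrist"; returns the picture (384x512x3 uint8, red, green, blue); there is no depth.
- cams.camera_params(name): a dict with "fov_y" (degrees; the focal length in pixels is half the picture's height over the tangent of half this angle, whatever the lens; pixels are square), "cx", "cy" (the principal point, pixels), "distortion" ([k1, k2, p1, p2, k3] as OpenCV has them; the pictures are not rectified), "eye" and "attitude" of the camera in the world; the wrist camera has in their place "hand_eye" (4x4, takes a point from camera to tool coordinates, whose origin is the TCP and whose axes are the flange's). Camera axes: x right, y up, looking along -z (the intrinsics and any distortion apply to the point x, -y, -z); pixel columns grow to the right and rows downward; lengths in m; the calibration is good to about 2 mm. A picture is of the moment at which its call begins: read the wrist's pose just before it. camera_params takes no time and is no camera call.
- job.sign_off(): hands the job in; it is judged then, once.
The state is a dict: "t": time; "q": joint angles; "qvel": joint speeds; "effort": joint torques, N m; "position": TCP position; "orientation": TCP orientation; "force": force on the tool from outside, world axes, zero at the start; "wrist_torque": the same for the moment, N m; "grip_width": opening from 0.0 (shut) to 1.0 (fully open); "gripper_force": force on a finger pad.
Only numpy, scipy, OpenCV 4.12 (cv2) and the standard library are available. Lean on these libraries where they do the work, as an engineer would, in place of code of your own. Each camera call takes 0.05 s, during which the arm holds its last target. There are 200 camera calls.

TASK

Fit the relay modules into the fan controller box: first pull both isolator plungers fully up, then lift the cover plate off its two pins and lay it flat in the middle of the cork pad. Put every relay module that lies on the plywood board upright and flat into the box, one to a bay and lengthwise in it, then seat the cover fully back down on its pins, and only after that press both plungers fully home. Leave the coffee cup, the bin of clips and the screwdriver where they are.

Things in the scene. Friction and masses are not known exactly. Their poses are not given: they have to be found in the camera images.
- housing: Fixed bare-metal box. Tub 112 (x) x 196 (y) x 66 mm high, open on top; origin: centre of the tub's underside, inner floor 4 mm up. Three bays side by side along y, each 104 (x) x 48 mm (y), parted by 4 mm ribs whose tops are 24 mm up; walls 4 mm on the x sides, solid lands 22 mm wide at the y ends. On its +x side a deck 52 (x) x 196 (y) x 45 mm high carries the plungers at (84, +-45 mm).
- pin_left (a point): Tip of the upright pin on the land at the housing's +y end, at (0, 87, 78 mm) in the housing's frame: 8 mm thick, 12 mm tall above the rim, tapered tip.
- pin_right (a point): The same at the -y end, (0, -87, 78 mm).
- bay0 (a point): Centre of the floor of the bay on the housing's -y side (0, -52, 4 mm in the housing's frame).
- bay1 (a point): Centre of the floor of the middle bay.
- bay2 (a point): Centre of the floor of the bay on the housing's +y side (0, 52, 4 mm).
- plunger_left (a joint): Height in m of the isolator plunger on the housing's +y side: 0 pressed home, 0.025 fully up. It slides along the housing's z with a drag of about 4 N and stays where it is left.
- plunger_right (a joint): The same for the plunger on the housing's -y side.
- plunger_left_top (a point): Centre of the top of the left plunger's cap, a black upright cylinder 28 mm across and 28 mm tall that stands on the deck; when home its top is 74 mm above the housing's origin.
- plunger_right_top (a point): The same for the right plunger's cap.
- cover: Loose metal cover plate 116 (x) x 200 (y) x 4 mm, 0.3 kg; origin: centre of its underside. Two 11 mm holes at (0, +-87 mm) go over the pins, either way round. Strap handle on top: a dark bar 14 mm thick (x), 64 mm long (y), 24 to 36 mm above the origin, on a post at each end. Seated, its origin is 66 mm above the housing's and its axes lie along the housing's; it does not cover the deck.
- pad: Fixed cork pad for the cover, 170 (x) x 240 (y) x 4 mm, flat on the bench left or right of the housing; origin at the centre of its underside.
- board: Fixed plywood board, 250 (x) x 220 (y) x 4 mm, on the other side of the housing; the modules lie on it. Origin at the centre of its underside.
- cup: Bystander: lidded paper coffee cup, 84 mm across, 112 mm tall; origin at the centre of its underside.
- clip_bin: Bystander: red plastic bin full of metal clips, 120 (x) x 180 (y) x 70 mm; origin at the centre of its underside.
- screwdriver: Bystander: screwdriver 190 mm long lying on the bench.
- module0: Loose relay module (two or three are present): a black block 76 (x) x 36 (y) x 26 mm high with a grey grip fin on top, 12 mm thick (x), 30 mm wide (y), from 26 to 52 mm above the origin, best gripped across its 12 mm. About 0.15 kg. Origin at the centre of its underside; in a bay its x axis lies along the housing's x, either way round.
- module1: Loose relay module (two or three are present): a black block 76 (x) x 36 (y) x 26 mm high with a grey grip fin on top, 12 mm thick (x), 30 mm wide (y), from 26 to 52 mm above the origin, best gripped across its 12 mm. About 0.15 kg. Origin at the centre of its underside; in a bay its x axis lies along the housing's x, either way round.
- module2: Loose relay module (two or three are present): a black block 76 (x) x 36 (y) x 26 mm high with a grey grip fin on top, 12 mm thick (x), 30 mm wide (y), from 26 to 52 mm above the origin, best gripped across its 12 mm. About 0.15 kg. Origin at the centre of its underside; in a bay its x axis lies along the housing's x, either way round.
Things that resemble listed ones, but are neither listed nor needed, are in the scene too. What is shaped like the module1 but orange is not meant.

How it is judged:
By the outcome, as a careful person would: the job done as asked, in the order asked, and still so for the second after the job is handed in, with the robot touching nothing.
Of module0, module1, module2 only 2 to 3 are there at a start; the rules pass over those that are not, and their reading is None.
At some moment in a run one of module0, module1, module2 may be knocked a few centimetres aside while the robot is not near it.
Once in a run the grip may slacken for a moment while it holds something.
It also fails if it takes over 210 s, if anything falls off the work surface, if the arm or the gripper's body presses on something with over 40 N, if the wrist force passes 120 N, or if a joint passes its speed limit or range.

## Working session

There is one attempt and no reset: what is moved stays moved. The work goes in short steps, Python scripts to look and compute and a tool call to move; the robot and the scene stay as the last step left them, time stands still between calls to the robot, and variables do not carry over. Pictures are saved under pics/ and viewed, at most 14 in all, crops included, and the job is handed in when it is done.

Besides the shell and the picture viewer there is one more tool, called by a JSON object that holds its "op" and its "data", one argument or row to a line. drive_tool: Moves the arm, as the interface text tells. Its arguments: {"type":"object","properties":{"moves":{"type":"array"},"force":{"type":"number"}},"required":["moves"]}

```bash
mkdir -p pics; python3 - <<'E'
from rig import env,cams,job
import cv2
o=env.get_obs()
print({k:o[k] for k in('t','position','orientation','grip_width','force')})
for n in("scene","top","wrist"):
    print(n,cams.camera_params(n))
for n in("scene","top"):
    cv2.imwrite(f"pics/{n}0.png",cv2.resize(cams.capture(n)[...,::-1],(800,600),interpolation=cv2.INTER_CUBIC))
E
```

```text
{'t': 0.0, 'position': array([ 0.19555369, -0.51346769,  0.2042871 ]), 'orientation': array([-3.13938131e+00, -2.16375423e-04,  3.63820958e-01]), 'grip_width': 0.9966853553541325, 'force': array([ 0.69981973, -0.93534185, -0.50010138])}
scene {'fov_y': 42.75087085645284, 'cx': 259.5462281915295, 'cy': 193.72285513583753, 'distortion': array([0.02345018, 0.        , 0.        , 0.        , 0.        ]), 'eye': array([1.12848295, 0.88088206, 1.20118888]), 'attitude': array([ 0.76492787, -0.01650344,  2.49416843])}
top {'fov_y': 44.929541246377084, 'cx': 249.51577670649928, 'cy': 191.8865680346476, 'distortion': array([-0.17479216,  0.        ,  0.        ,  0.        ,  0.        ]), 'eye': array([0.20290167, 0.03647996, 1.50930705]), 'attitude': array([ 0.19328332, -0.00538058, -1.57808032])}
wrist {'fov_y': 66.4382582367692, 'cx': 253.90176666341353, 'cy': 191.7025163753827, 'distortion': array([-0.0230745,  0.       ,  0.       ,  0.       ,  0.       ]), 'hand_eye': array([[-5.52477436e-04,  9.65174063e-01,  2.61607956e-01,
         7.60134709e-02],
       [ 9.99999745e-01,  4.15099143e-04,  5.80388957e-04,
        -2.53501099e-04],
       [ 4.51583129e-04,  2.61608210e-01, -9.65174047e-01,
        -1.79696033e-01],
       [ 0.00000000e+00,  0.00000000e+00,  0.00000000e+00,
         1.00000000e+00]])}
```

View pics/top0.png

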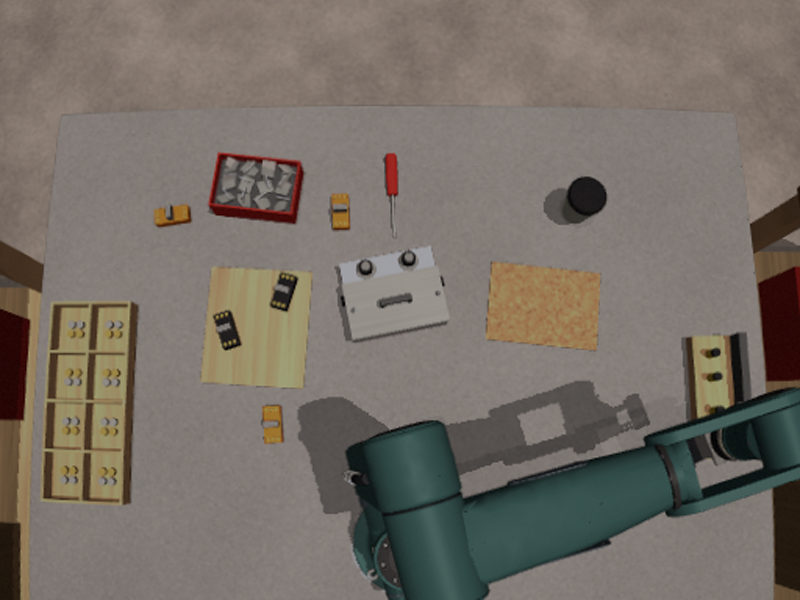

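View pics/scene0.png

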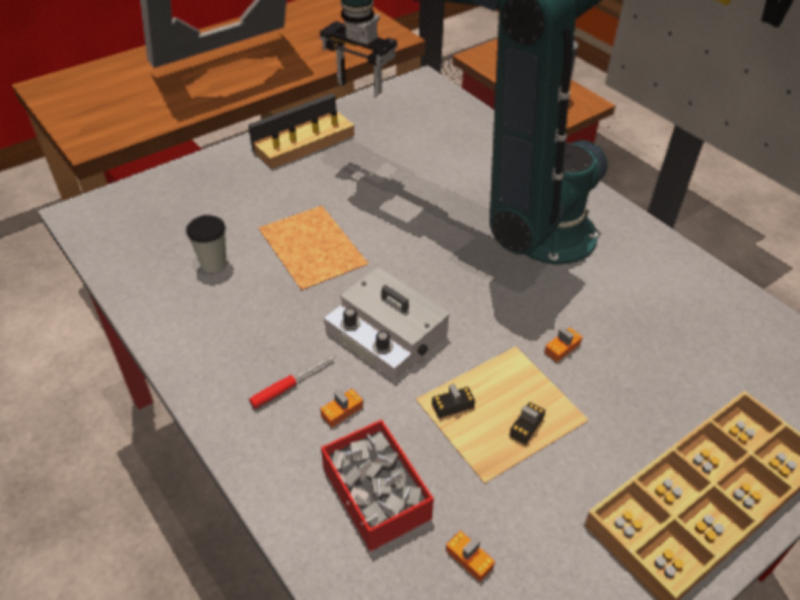

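The top view shows the housing centred near (395,295), with the plungers at (366,268) and (409,258). The pad is at (545,306) and the board at (258,327), with two black modules on it at (284,291) and (226,329). The orange look-alikes lie off the board. Next I'll get coarse positions.

```bash
cat > h.py <<'E'
from rig import env,cams,job
import cv2, numpy as np
from scipy.spatial.transform import Rotation as R
def cam(name,obs=None):
    p=cams.camera_params(name); f=192/np.tan(np.radians(p['fov_y']/2))
    K=np.array([[f,0,p['cx']],[0,f,p['cy']],[0,0,1]])
    if name=='wrist':
        o=obs or env.get_obs(); T=np.eye(4); T[:3,:3]=R.from_euler('xyz',o['orientation']).as_matrix(); T[:3,3]=o['position']
        T=T@p['hand_eye']; Rc,e=T[:3,:3],T[:3,3]
    else: Rc,e=R.from_euler('xyz',p['attitude']).as_matrix(),p['eye']
    return K,p['distortion'],Rc@np.diag([1,-1,-1]),e
def back(c,uv,z):
    K,d,Rc,e=c; uv=np.array(uv,float).reshape(-1,1,2)
    n=cv2.undistortPoints(uv,K,d).reshape(-1,2)
    r=np.c_[n,np.ones(len(n))]@Rc.T
    return e+r*((np.array(z)-e[2])/r[:,2])[:,None]
def proj(c,P):
    K,d,Rc,e=c; q=(np.array(P,float).reshape(-1,3)-e)@Rc
    return cv2.projectPoints(q.reshape(-1,1,3),np.zeros(3),np.zeros(3),K,d)[0].reshape(-1,2)
def s(uv,k=.64,o=(0,0)): return (np.array(uv,float)+.5)*k-.5+np.array(o)  # view scale -> pixels
def snap(name,file,crop=None,k=800/512):
    o=env.get_obs(); im=cams.capture(name); np.save(f'pics/{file}.npy',im)
    v=im if crop is None else im[crop[1]:crop[3],crop[0]:crop[2]]
    cv2.imwrite(f'pics/{file}.png',cv2.resize(v[...,::-1],None,fx=k,fy=k,interpolation=cv2.INTER_CUBIC))
    return o
def st():
    o=env.get_obs(); print('t',round(o['t'],2),'p',o['position'].round(4),'rpy',o['orientation'].round(4),'F',o['force'].round(1),'w',round(o['grip_width']*94,1),'gf',round(o['gripper_force'],1)); return o
E
python3 - <<'E'
from h import *
c=cam('top')
P=dict(pll=((366,264),.074),plr=((409,256),.074),handle=((395,299),.036),pinL=((352,306),.075),pinR=((438,293),.075),pad=((545,306),.004),padTL=((491,263),.004),padTR=((601,272),.004),padBL=((486,340),.004),padBR=((597,350),.004),bTL=((211,266),.004),bTR=((312,272),.004),bBL=((202,382),.004),bBR=((303,387),.004),m0=((285,290),.03),m1=((226,328),.03),cup=((586,196),.112),binTL=((219,154),.07),binBR=((297,222),.07))
for k,(uv,z) in P.items(): print(k,back(c,s(uv),[z])[0].round(3))
st()
E
```

```text
pll [0.559 0.075 0.074]
plr [ 0.575 -0.012  0.074]
handle [0.493 0.016 0.036]
pinL [0.472 0.104 0.075]
pinR [ 0.498 -0.07   0.075]
pad [ 0.483 -0.304  0.004]
padTL [ 0.577 -0.191  0.004]
padTR [ 0.557 -0.431  0.004]
padBL [ 0.411 -0.174  0.004]
padBR [ 0.387 -0.412  0.004]
bTL [0.575 0.412 0.004]
bTR [0.56  0.193 0.004]
bBL [0.325 0.422 0.004]
bBR [0.315 0.208 0.004]
m0 [0.515 0.246 0.03 ]
m1 [0.435 0.368 0.03 ]
cup [ 0.692 -0.378  0.112]
binTL [0.805 0.391 0.07 ]
binBR [0.651 0.219 0.07 ]
t 0.1 p [ 0.1956 -0.5135  0.2044] rpy [-3.1396e+00 -2.0000e-04  3.6380e-01] F [ 0.8  1.  -0.3] w 93.9 gf 0.0
```

{"op": "drive_tool", "data": {
  "moves": [
    [0.54,0.89,0.16,0,0,-0.017,1],
    [0.54,0.89,0.16,0,0,-0.017,1],
    [0.54,0.89,0.16,0,0,-0.017,1],
    [0.54,0.89,0.16,0,0,-0.017,1],
    [0.54,0.89,0.16,0,0,-0.017,1],
    [0.54,0.89,0.16,0,0,-0.017,1],
    [0.54,0.89,0.16,0,0,-0.017,1],
    [0.54,0.89,0.16,0,0,-0.017,1]
  ]
}}

```text
t: 0.77
position: [0.359, -0.2438, 0.2541]
orientation: [-3.141, -0.002, 0.26]
force: [0.9, -0.1, 0.7]
grip_width: 0.996
gripper_force: 0.0
```

{"op": "drive_tool", "data": {
  "moves": [
    [0.54,0.89,0.16,0,0,-0.017,1],
    [0.54,0.89,0.16,0,0,-0.017,1],
    [0.54,0.89,0.16,0,0,-0.017,1],
    [0.54,0.89,0.16,0,0,-0.017,1],
    [0.54,0.89,0.16,0,0,-0.017,1],
    [0.54,0.89,0.16,0,0,-0.017,1],
    [0.54,0.89,0.16,0,0,-0.017,1],
    [0.54,0.89,0.16,0,0,-0.017,1],
    [0.54,0.89,0.16,0,0,-0.017,1],
    [0.54,0.89,0.16,0,0,-0.017,1]
  ]
}}

```text
t: 1.6
position: [0.5199, 0.0211, 0.3006]
orientation: [3.141, 0.002, 0.153]
force: [-0.3, -0.1, -0.4]
grip_width: 1.0
gripper_force: 0.0
```

```bash
python3 - <<'E'
from h import *
st(); snap('wrist','w1'); st()
E
```

```text
t 1.6 p [0.5199 0.0211 0.3006] rpy [3.1415e+00 1.9000e-03 1.5310e-01] F [-0.3 -0.1 -0.4] w 94.0 gf 0.0
t 1.65 p [0.5194 0.0201 0.3007] rpy [3.1413e+00 1.9000e-03 1.5110e-01] F [-1.1 -0.4  0.1] w 93.7 gf 0.0
```

View pics/w1.png

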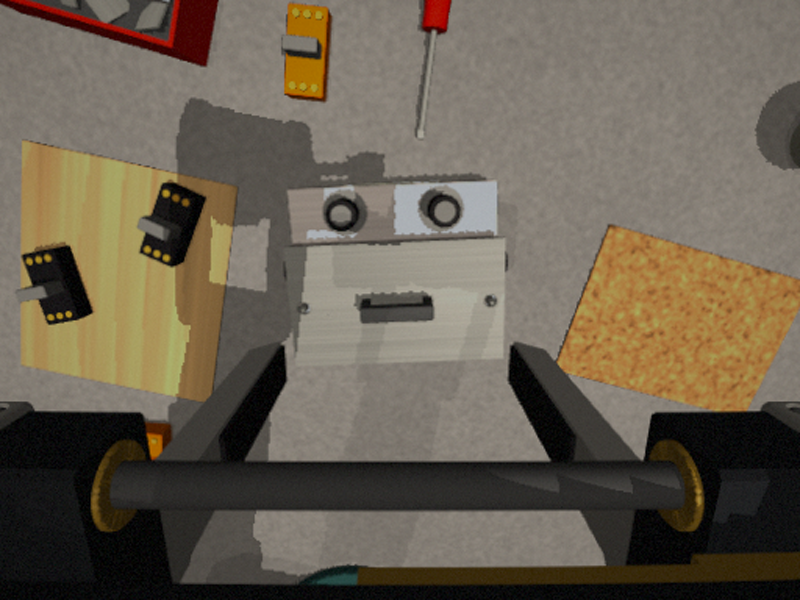

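```bash
python3 - <<'E'
from h import *
from scipy.optimize import least_squares
o=dict(position=np.array([.5197,.0206,.3006]),orientation=np.array([3.1414,.0019,.152]))
c=cam('wrist',o)
M=[(58,-100,70),(-58,-100,70),(-58,100,70),(84,45,74),(84,-45,74),(0,87,78),(0,-87,78),(0,0,102),(110,98,45),(110,-98,45)]
U=[(506,238),(503,359),(295,366),(342,213),(445,210),(304,307),(491,299),(397,312),(287,188),(497,181)]
M=np.array(M)/1e3;U=s(U)
def W(v,M): 
    a=np.r_[[[np.cos(v[2]),-np.sin(v[2])],[np.sin(v[2]),np.cos(v[2])]]]
    return np.c_[M[:,:2]@a.T+v[:2],M[:,2]+(v[3] if len(v)>3 else 0)]
for x0 in ([.485,.017,.15],[.485,.017,.15,0]):
    r=least_squares(lambda v:(proj(c,W(v,M))-U).ravel(),x0,loss='soft_l1'); print(r.x.round(4)); 
print((proj(c,W(r.x,M))-U).round(1).tolist())
v=r.x[:3]; print(W(v,M).round(4).tolist())
p=back(c,s([(610,226),(558,370),(750,411),(800,281)]),.004);print('pad',p.round(4).tolist(),p.mean(0))
# modules: top-face corners (z .030) and fin top
for f in [((154,228),),((34,292),)]:
    print(back(c,s(f),.056).round(4))
E
```

```text
[0.4807 0.0153 0.187 ]
[ 0.4803  0.0152  0.188  -0.0028]
[[-0.5, -0.3], [-0.5, -1.2], [0.9, -1.2], [0.2, 1.0], [-0.3, 0.5], [-0.9, 1.2], [0.3, 2.1], [-0.1, 0.7], [0.2, -1.4], [0.8, -2.0]]
[[0.556, -0.0722, 0.07], [0.442, -0.0939, 0.07], [0.4046, 0.1026, 0.07], [0.5544, 0.0751, 0.074], [0.5712, -0.0134, 0.074], [0.464, 0.1006, 0.078], [0.4965, -0.0703, 0.078], [0.4803, 0.0152, 0.102], [0.57, 0.132, 0.045], [0.6067, -0.0606, 0.045]]
pad [[0.5783, -0.1936, 0.004], [0.4127, -0.1791, 0.004], [0.3953, -0.4169, 0.004], [0.5534, -0.4162, 0.004]] [ 0.48493583 -0.30141873  0.004     ]
[[0.5147 0.2481 0.056 ]]
[[0.4351 0.3643 0.056 ]]
```

{"op": "drive_tool", "data": {
  "moves": [
    [0.17,-0.11,-0.6,0,0,0.0057,0.6],
    [0.17,-0.11,-0.6,0,0,0.0057,0.6],
    [0.17,-0.11,-0.6,0,0,0.0057,0.6],
    [0.17,-0.11,-0.6,0,0,0.0057,0.6],
    [0.17,-0.11,-0.6,0,0,0.0057,0.6],
    [0.17,-0.11,-0.6,0,0,0.0057,0.6],
    [0.17,-0.11,-0.83,0,0,0.0057,0.6],
    [0.17,-0.11,-0.83,0,0,0.0057,0.6],
    [0.17,-0.11,-0.83,0,0,0.0057,0.6],
    [0.17,-0.11,-0.83,0,0,0.0057,0.6]
  ]
}}

```text
t: 2.48
position: [0.5698, -0.0137, 0.053]
orientation: [-3.141, 0.002, 0.185]
force: [0.7, -0.5, 0.9]
grip_width: 0.601
gripper_force: 0.0
```

{"op": "drive_tool", "data": {
  "moves": [
    [0,0,0,0,0,0,0.2],
    [0,0,0,0,0,0,0.2],
    [0,0,0,0,0,0,0.2],
    [0,0,0,0,0,0,0.2],
    [0,0,0,0,0,0,0.2]
  ],
  "force": 25
}}

```text
t: 2.9
position: [0.5715, -0.0124, 0.054]
orientation: [-3.141, -0.003, 0.186]
force: [0.7, -1.0, 3.5]
grip_width: 0.295
gripper_force: 25.0
```

{"op": "drive_tool", "data": {
  "moves": [
    [0,0,0.03,0,0,0,0.2],
    [0,0,0.06,0,0,0,0.2],
    [0,0,0.08,0,0,0,0.2],
    [0,0,0.09,0,0,0,0.2],
    [0,0,0.09,0,0,0,0.2],
    [0,0,0.09,0,0,0,0.2]
  ]
}}

```text
t: 3.4
position: [0.5711, -0.0124, 0.0744]
orientation: [-3.14, 0.001, 0.186]
force: [12.9, 1.0, -23.1]
grip_width: 0.288
gripper_force: 25.0
```

{"op": "drive_tool", "data": {
  "moves": [
    [0,0,0,0,0,0,0.6],
    [0,0,0,0,0,0,0.6],
    [0,0,0,0,0,0,0.6],
    [0,0,0.13,0,0,0,0.6],
    [0,0,0.2,0,0,0,0.6],
    [-0.056,0.295,0.2,0,0,0,0.6],
    [-0.056,0.295,0.2,0,0,0,0.6],
    [-0.056,0.295,0.2,0,0,0,0.6],
    [-0.056,0.295,0.2,0,0,0,0.6],
    [-0.056,0.295,0.2,0,0,0,0.6]
  ]
}}

```text
t: 4.23
position: [0.554, 0.0752, 0.1405]
orientation: [3.14, -0.001, 0.187]
force: [0.2, -1.5, -0.7]
grip_width: 0.602
gripper_force: 0.0
```

```bash
python3 - <<'E'
from h import *
o=st(); snap('wrist','w2'); 
E
```

```text
t 4.23 p [0.554  0.0752 0.1405] rpy [ 3.140e+00 -1.000e-03  1.871e-01] F [ 0.2 -1.5 -0.7] w 56.6 gf 0.0
```

View pics/w2.png

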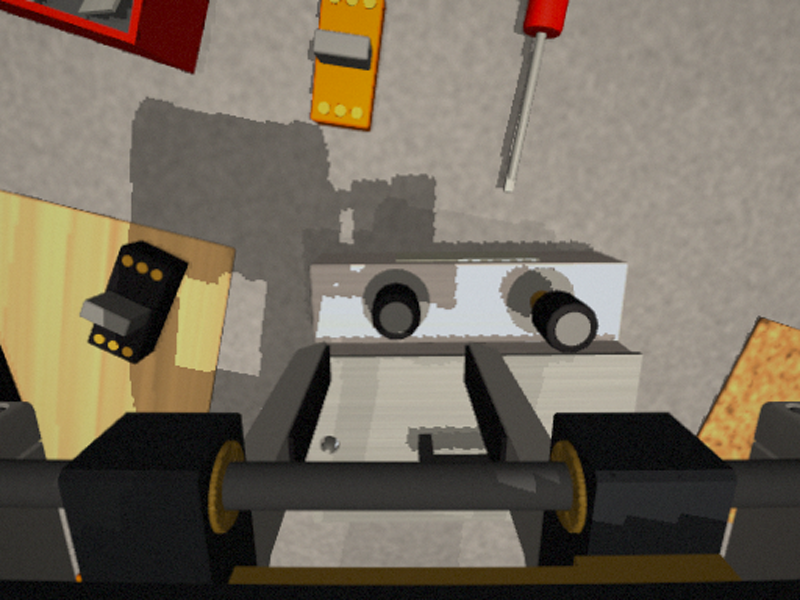

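The right plunger is up (cap top at 576,326) and the left is still home (398,317). I'll check the right one's height while driving the left.

```bash
python3 - <<'E'
from h import *
c=cam('wrist',dict(position=np.array([.554,.0752,.1405]),orientation=np.array([3.14,-.001,.187])))
for z in (.074,.09,.095,.099): print(z,back(c,s([(398,317),(576,326)]),z).round(4).tolist())
E
```

```text
0.074 [[0.5533, 0.0748, 0.074], [0.5667, -0.0255, 0.074]]
0.09 [[0.5582, 0.0758, 0.09], [0.5707, -0.0181, 0.09]]
0.095 [[0.5597, 0.0761, 0.095], [0.572, -0.0157, 0.095]]
0.099 [[0.5609, 0.0763, 0.099], [0.573, -0.0138, 0.099]]
```

{"op": "drive_tool", "data": {
  "moves": [
    [0,0,-0.1,0,0,0,0.6],
    [0,0,-0.2,0,0,0,0.6],
    [0,0,-0.29,0,0,0,0.6],
    [0,0,-0.29,0,0,0,0.6],
    [0,0,-0.29,0,0,0,0.2],
    [0,0,-0.29,0,0,0,0.2],
    [0,0,-0.29,0,0,0,0.2],
    [0,0,-0.29,0,0,0,0.2],
    [0,0,-0.29,0,0,0,0.2]
  ],
  "force": 25
}}

```text
t: 5.03
position: [0.555, 0.0761, 0.0544]
orientation: [-3.141, -0.003, 0.186]
force: [0.3, -0.6, 2.7]
grip_width: 0.292
gripper_force: 25.0
```

{"op": "drive_tool", "data": {
  "moves": [
    [0,0,0.03,0,0,0,0.2],
    [0,0,0.06,0,0,0,0.2],
    [0,0,0.08,0,0,0,0.2],
    [0,0,0.09,0,0,0,0.2],
    [0,0,0.09,0,0,0,0.2],
    [0,0,0.09,0,0,0,0.2]
  ]
}}

```text
t: 5.53
position: [0.5546, 0.076, 0.0766]
orientation: [-3.141, -0.001, 0.186]
force: [9.3, 2.3, -16.6]
grip_width: 0.292
gripper_force: 25.0
```

{"op": "drive_tool", "data": {
  "moves": [
    [0,0,0,0,0,0,0.6],
    [0,0,0,0,0,0,0.6],
    [0,0,0,0,0,0,0.6],
    [0,0,0.13,0,0,0,0.6],
    [0,0,0.26,0,0,0,0.6],
    [-0.1,-0.1,0.3,0,0,0.02,0.6],
    [-0.246,-0.2,0.3,0,0,0.04,0.6],
    [-0.246,-0.2,0.3,0,0,0.06,0.6],
    [-0.246,-0.2,0.3,0,0,0.08,0.6],
    [-0.246,-0.2,0.3,0,0,0.1,0.6]
  ]
}}

```text
t: 6.37
position: [0.4793, 0.0146, 0.1714]
orientation: [3.139, -0.001, 0.816]
force: [-0.3, -0.2, 0.4]
grip_width: 0.599
gripper_force: 0.0
```

{"op": "drive_tool", "data": {
  "moves": [
    [0,0,0,0,0,0.15,0.6],
    [0,0,0,0,0,0.15,0.6],
    [0,0,0,0,0,0.15,0.6],
    [0,0,0,0,0,0.15,0.6],
    [0,0,0,0,0,0.15,0.6],
    [0,0,0,0,0,0.15,0.6],
    [0,0,0,0,0,0.15,0.6],
    [0,0,0,0,0,0.15,0.6],
    [0,0,0,0,0,0.15,0.6]
  ]
}}

```text
t: 7.12
position: [0.48, 0.0153, 0.1707]
orientation: [3.14, 0.001, 1.754]
force: [0.6, 0.7, 0.7]
grip_width: 0.602
gripper_force: 0.0
```

```bash
python3 - <<'E'
from h import *
o=st(); snap('wrist','w3'); 
E
```

```text
t 7.12 p [0.48   0.0153 0.1707] rpy [3.1404e+00 8.0000e-04 1.7544e+00] F [0.6 0.7 0.7] w 56.6 gf 0.0
```

View pics/w3.png

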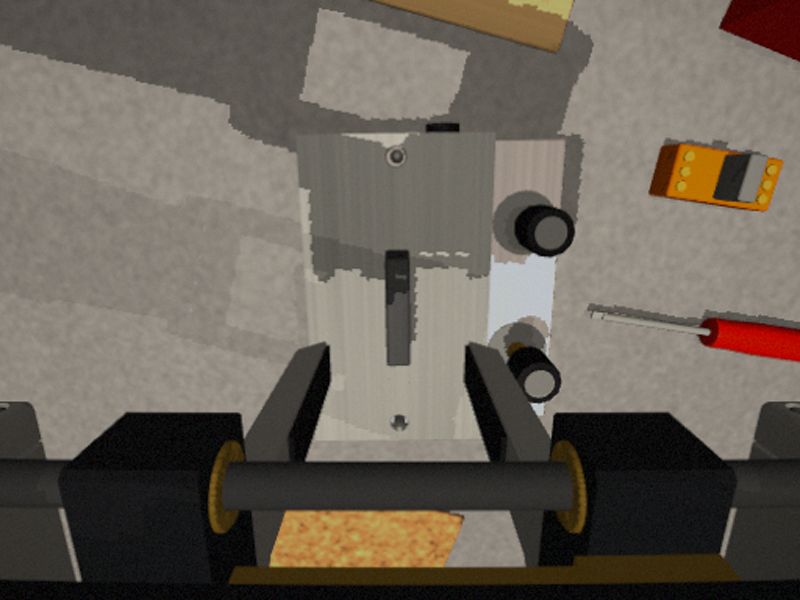

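Both plungers are up, with cap tops at (553,231) and (540,381). The handle bar runs from (398,251) to (398,364), and the pins are at (396,156) and (399,424).

```bash
python3 - <<'E'
from h import *
c=cam('wrist',dict(position=np.array([.480,.0153,.1707]),orientation=np.array([3.1404,.0008,1.7544])))
p=back(c,s([(398,251),(398,364),(396,156),(399.5,422),(553,231),(540,381)]),np.array([.102,.102,.078,.078,.099,.099]))
print(p.round(4).tolist())
print('handle',p[:2].mean(0),'pins',p[2:4].mean(0),np.linalg.norm(p[2]-p[3]))
for a,b in((0,1),(2,3)): d=p[a]-p[b];print(np.arctan2(-d[0],d[1]))
E
```

```text
[[0.4738, 0.0514, 0.102], [0.486, -0.014, 0.102], [0.4636, 0.101, 0.078], [0.4965, -0.0648, 0.078], [0.5555, 0.0773, 0.099], [0.5719, -0.0107, 0.099]]
handle [0.47990921 0.01872479 0.102     ] pins [0.4800349  0.01810566 0.078     ] 0.16900940137857676
0.18362367871343066
0.19625656056037719
```

{"op": "drive_tool", "data": {
  "moves": [
    [0.001,0.002,-0.12,0,0,0.0008,0.6],
    [0.001,0.002,-0.24,0,0,0.0008,0.6],
    [0.001,0.002,-0.309,0,0,0.0008,0.6],
    [0.001,0.002,-0.309,0,0,0.0008,0.6],
    [0.001,0.002,-0.309,0,0,0.0008,0.1],
    [0.001,0.002,-0.309,0,0,0.0008,0.1],
    [0.001,0.002,-0.309,0,0,0.0008,0.1],
    [0.001,0.002,-0.309,0,0,0.0008,0.1],
    [0.001,0.002,-0.309,0,0,0.0008,0.1],
    [0.001,0.002,-0.309,0,0,0.0008,0.1]
  ],
  "force": 45
}}

```text
t: 8.0
position: [0.4809, 0.016, 0.0777]
orientation: [3.14, 0.0, 1.758]
force: [-0.3, 0.7, 0.4]
grip_width: 0.21
gripper_force: 0.0
```

{"op": "drive_tool", "data": {
  "moves": [
    [0,0,0.02,0,0,0,0.1],
    [0,0,0.04,0,0,0,0.1],
    [0,0,0.06,0,0,0,0.1],
    [0,0,0.09,0,0,0,0.1],
    [0,0,0.12,0,0,0,0.1],
    [0,0,0.16,0,0,0,0.1],
    [0,0,0.2,0,0,0,0.1],
    [0,0,0.2,0,0,0,0.1]
  ]
}}

```text
t: 8.67
position: [0.4825, 0.0159, 0.1407]
orientation: [3.135, 0.002, 1.759]
force: [1.1, -0.2, -2.2]
grip_width: 0.152
gripper_force: 4.5
```

{"op": "drive_tool", "data": {
  "moves": [
    [0,0,0,0,0,0,0.1]
  ]
}}

```text
t: 8.75
position: [0.4813, 0.016, 0.1383]
orientation: [3.139, 0.001, 1.758]
force: [0.6, 0.3, -3.4]
grip_width: 0.149
gripper_force: 4.5
```

```bash
python3 - <<'E'
from h import *
o=st(); snap('wrist','w4'); 
E
```

```text
t 8.75 p [0.4813 0.016  0.1383] rpy [3.1386e+00 8.0000e-04 1.7585e+00] F [ 0.6  0.3 -3.4] w 14.0 gf 4.5
```

View pics/w4.png

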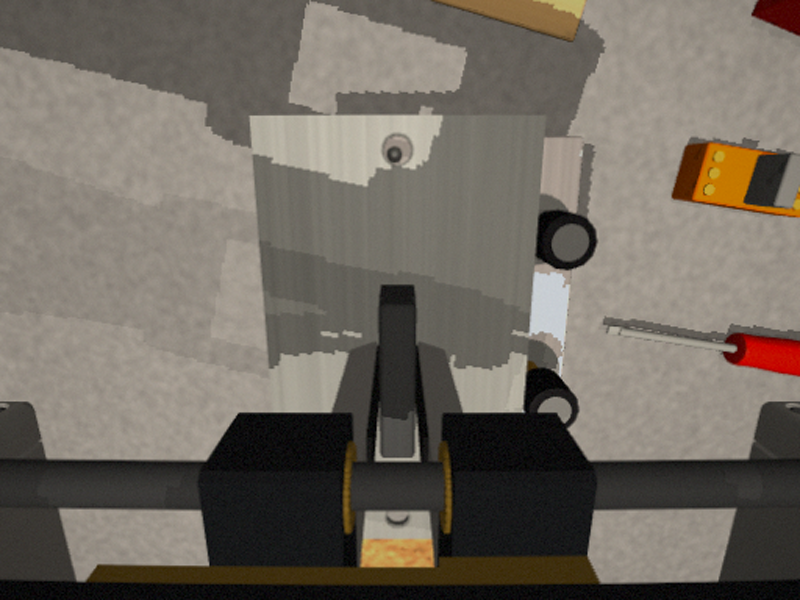

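The cover is lifted level, with its hole over the pin at (397,150). The grip force reads low, so I'll wait and command it again.

{"op": "drive_tool", "data": {
  "moves": [
    [0,0,0,0,0,0,0.05],
    [0,0,0,0,0,0,0.05],
    [0,0,0,0,0,0,0.05]
  ],
  "force": 45
}}

```text
t: 9.05
position: [0.4799, 0.0161, 0.136]
orientation: [-3.14, -0.0, 1.758]
force: [0.4, -0.7, -2.7]
grip_width: 0.144
gripper_force: 45.0
```

{"op": "drive_tool", "data": {
  "moves": [
    [0,-0.05,0,0,0,-0.005,0.05],
    [0,-0.13,0,0,0,-0.01,0.05],
    [0,-0.23,0,0,0,-0.015,0.05],
    [0,-0.34,0,0,0,-0.02,0.05],
    [0,-0.45,0,0,0,-0.025,0.05],
    [0,-0.56,0,0,0,-0.03,0.05],
    [0,-0.67,0,0,0,-0.035,0.05],
    [0,-0.77,0,0,0,-0.04,0.05],
    [0,-0.86,0,0,0,-0.044,0.05],
    [0,-0.92,0,0,0,-0.044,0.05]
  ]
}}

```text
t: 9.88
position: [0.4798, -0.2626, 0.1361]
orientation: [-3.141, 0.001, 1.479]
force: [-0.5, 1.2, -3.0]
grip_width: 0.145
gripper_force: 45.0
```

{"op": "drive_tool", "data": {
  "moves": [
    [0.017,-0.1,-0.02,0,0,0,0.05],
    [0.017,-0.147,-0.06,0,0,0,0.05],
    [0.017,-0.147,-0.12,0,0,0,0.05],
    [0.017,-0.147,-0.18,0,0,0,0.05],
    [0.017,-0.147,-0.24,0,0,0,0.05],
    [0.017,-0.147,-0.3,0,0,0,0.05],
    [0.017,-0.147,-0.34,0,0,0,0.05],
    [0.017,-0.147,-0.36,0,0,0,0.05],
    [0.017,-0.147,-0.37,0,0,0,0.05],
    [0.017,-0.147,-0.37,0,0,0,0.05]
  ]
}}

```text
t: 10.72
position: [0.4853, -0.3037, 0.0253]
orientation: [-3.141, -0.001, 1.482]
force: [-0.2, 0.4, -3.6]
grip_width: 0.146
gripper_force: 45.0
```

{"op": "drive_tool", "data": {
  "moves": [
    [0,0,-0.015,0,0,0,0.05],
    [0,0,-0.022,0,0,0,0.05],
    [0,0,-0.028,0,0,0,0.05],
    [0,0,-0.032,0,0,0,0.05],
    [0,0,-0.032,0,0,0,0.05]
  ]
}}

```text
t: 11.13
position: [0.4862, -0.3045, 0.0194]
orientation: [3.139, 0.001, 1.482]
force: [-2.7, 2.5, 6.9]
grip_width: 0.142
gripper_force: 45.0
```

{"op": "drive_tool", "data": {
  "moves": [
    [0,0,0,0,0,0,0.5],
    [0,0,0,0,0,0,0.5],
    [0,0,0,0,0,0,0.5],
    [0,0,0,0,0,0,0.5],
    [0,0,0.1,0,0,0,0.5],
    [0,0,0.25,0,0,0,0.5],
    [0,0,0.6,0,0,0,0.5],
    [0,0,0.6,0,0,0,0.5],
    [0,0,0.6,0,0,0,0.5],
    [0,0,0.6,0,0,0,0.5]
  ]
}}

```text
t: 11.97
position: [0.4884, -0.3062, 0.2048]
orientation: [3.129, 0.008, 1.482]
force: [0.8, -0.5, 1.5]
grip_width: 0.5
gripper_force: 0.0
```

```bash
python3 - <<'E'
from h import *
o=st(); snap('wrist','w5'); 
E
```

```text
t 11.97 p [ 0.4884 -0.3062  0.2048] rpy [3.129 0.008 1.482] F [ 0.8 -0.5  1.5] w 47.0 gf 0.0
```

View pics/w5.png

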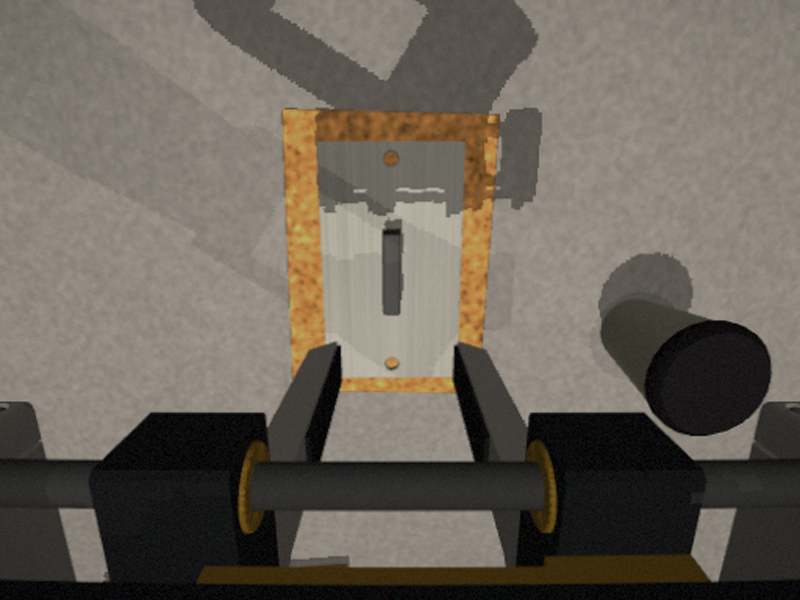

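The cover lies flat on the pad with its holes at (391,158) and (392,363). I'll check how well it is centred.

```bash
python3 - <<'E'
from h import *
c=cam('wrist',dict(position=np.array([.4884,-.3062,.2048]),orientation=np.array([3.129,.008,1.482])))
p=back(c,s([(391,158),(392,363),(283,110),(499,116),(293,391),(483,391.5)]),np.array([.008,.008,.004,.004,.004,.004])); print(p.round(4).tolist())
d=p[0]-p[1]; print(np.linalg.norm(d),'yaw',np.arctan2(-d[0],d[1]),'cover',p[:2].mean(0),'pad',p[2:].mean(0))
E
```

```text
[[0.4938, -0.2179, 0.008], [0.4786, -0.3911, 0.008], [0.414, -0.1748, 0.004], [0.5806, -0.1939, 0.004], [0.3862, -0.4118, 0.004], [0.5588, -0.4288, 0.004]]
0.17382318967710852 yaw -0.08763075440172559 cover [ 0.48622959 -0.3045081   0.008     ] pad [ 0.48489881 -0.30231807  0.004     ]
```

{"op": "drive_tool", "data": {
  "moves": [
    [0,0.93,0.25,0,0,0,0.5],
    [0,0.93,0.25,0,0,0,0.5],
    [0,0.93,0.25,0,0,0,0.5],
    [0,0.93,0.25,0,0,0,0.5],
    [0,0.93,0.25,0,0,0,0.5],
    [0,0.93,0.25,0,0,0,0.5],
    [0,0.93,0.25,0,0,0,0.5]
  ]
}}

```text
t: 12.6
position: [0.4844, -0.0229, 0.2694]
orientation: [-3.138, -0.001, 1.482]
force: [1.1, 0.3, 0.2]
grip_width: 0.498
gripper_force: 0.0
```

{"op": "drive_tool", "data": {
  "moves": [
    [0,1,0.07,0,0,0,0.5],
    [0,1,0.07,0,0,0,0.5],
    [0,1,0.07,0,0,0,0.5],
    [0,1,0.07,0,0,0,0.5],
    [0,1,0.07,0,0,0,0.5],
    [0,1,0.07,0,0,0,0.5],
    [0,1,0.07,0,0,0,0.5],
    [0,1,0.07,0,0,0,0.5]
  ]
}}

```text
t: 13.27
position: [0.484, 0.2803, 0.289]
orientation: [-3.137, -0.0, 1.489]
force: [-0.5, -0.0, -0.5]
grip_width: 0.501
gripper_force: 0.0
```

{"op": "drive_tool", "data": {
  "moves": [
    [-0.03,0.2,0,0,0,0,0.5],
    [-0.03,0.2,0,0,0,0,0.5],
    [-0.03,0.2,0,0,0,0,0.5],
    [-0.03,0.2,0,0,0,0,0.5]
  ]
}}

```text
t: 13.6
position: [0.476, 0.3348, 0.2897]
orientation: [-3.139, 0.003, 1.483]
force: [-0.3, -0.2, -0.2]
grip_width: 0.497
gripper_force: 0.0
```

```bash
python3 - <<'E'
from h import *
o=st(); snap('wrist','w6'); 
E
```

```text
t 13.6 p [0.476  0.3348 0.2897] rpy [-3.1386  0.0032  1.4833] F [-0.3 -0.2 -0.2] w 46.7 gf 0.0
```

View pics/w6.png

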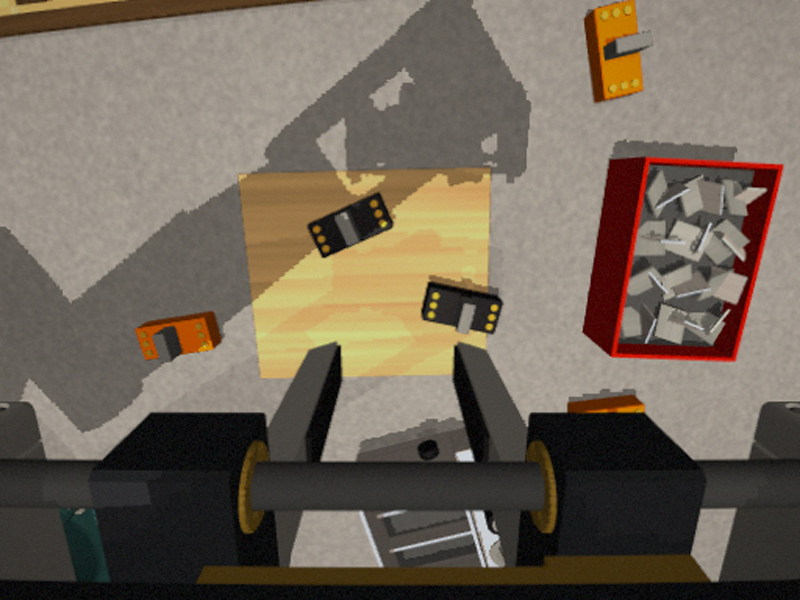

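There are two black modules on the board. Module A's terminal trios are at (320,237) and (379.5,213), module B's at (433,305) and (491.5,317).

```bash
python3 - <<'E'
from h import *
c=cam('wrist',dict(position=np.array([.476,.3348,.2897]),orientation=np.array([-3.1386,.0032,1.4833])))
for a,b,cor,fin in[((320,237),(379.5,213),[(308,230),(383,193),(393,223),(321,258)],(343,214)),((433,305),(491.5,317),[(426,282),(502,298),(497,334),(421,316)],(467,311))]:
    p=back(c,s([a,b]),.030); d=p[1]-p[0]; print('ctr',p.mean(0).round(4),'len',np.linalg.norm(d).round(4),'yaw',np.arctan2(d[1],d[0]).round(4))
    q=back(c,s(cor),.030); print('corners ctr',q.mean(0).round(4),[np.linalg.norm(q[i]-q[i-1]).round(4) for i in range(4)])
E
```

```text
ctr [0.4326 0.369  0.03  ] len 0.0617 yaw 0.2889
corners ctr [0.4338 0.3677 0.03  ] [np.float64(0.0294), np.float64(0.0798), np.float64(0.0294), np.float64(0.0777)]
ctr [0.5353 0.2742 0.03  ] len 0.0604 yaw -0.2965
corners ctr [0.5348 0.2777 0.03  ] [np.float64(0.0353), np.float64(0.0775), np.float64(0.038), np.float64(0.0798)]
```

{"op": "drive_tool", "data": {
  "moves": [
    [-0.143,0.11,-0.62,0,0,0.06,0.5],
    [-0.143,0.11,-0.62,0,0,0.06,0.5],
    [-0.143,0.11,-0.62,0,0,0.06,0.5],
    [-0.143,0.11,-0.62,0,0,0.06,0.5],
    [-0.143,0.11,-0.62,0,0,0.06,0.5],
    [-0.143,0.11,-0.62,0,0,0.06,0.5],
    [-0.143,0.11,-0.74,0,0,0.06,0.5],
    [-0.143,0.11,-0.82,0,0,0.06,0.5],
    [-0.143,0.11,-0.853,0,0,0.06,0.5],
    [-0.143,0.11,-0.853,0,0,0.06,0.5]
  ],
  "force": 30
}}

```text
t: 14.48
position: [0.4334, 0.366, 0.0349]
orientation: [-3.138, 0.002, 1.857]
force: [-0.1, -0.2, 0.4]
grip_width: 0.501
gripper_force: 0.0
```

{"op": "drive_tool", "data": {
  "moves": [
    [0,0,0,0,0,0,0],
    [0,0,0,0,0,0,0],
    [0,0,0,0,0,0,0],
    [0,0,0,0,0,0,0],
    [0,0,0,0,0,0,0],
    [0,0,0,0,0,0,0]
  ],
  "force": 30
}}

```text
t: 14.98
position: [0.4336, 0.3683, 0.0373]
orientation: [3.141, -0.001, 1.859]
force: [-0.8, 0.3, 0.9]
grip_width: 0.123
gripper_force: 30.0
```

{"op": "drive_tool", "data": {
  "moves": [
    [0,0,0.06,0,0,0,0],
    [0,0,0.15,0,0,0,0],
    [0,0,0.28,0,0,0,0],
    [0,0,0.38,0,0,0,0],
    [0,0,0.4,0,0,0,0]
  ]
}}

```text
t: 15.4
position: [0.4361, 0.3698, 0.163]
orientation: [3.131, -0.003, 1.859]
force: [0.2, 0.1, -0.1]
grip_width: 0.128
gripper_force: 30.0
```

{"op": "drive_tool", "data": {
  "moves": [
    [0.02,-0.08,0,0,0,-0.016,0],
    [0.04,-0.2,0,0,0,-0.016,0],
    [0.05,-0.33,0,0,0,-0.016,0],
    [0.06,-0.46,0,0,0,-0.016,0],
    [0.08,-0.59,0,0,0,-0.016,0],
    [0.1,-0.72,0,0,0,-0.016,0],
    [0.124,-0.84,0,0,0,-0.016,0],
    [0.124,-0.94,0,0,0,-0.016,0],
    [0.124,-1,0,0,0,-0.016,0],
    [0.124,-1,0,0,0,-0.016,0]
  ]
}}

```text
t: 16.23
position: [0.4701, 0.0645, 0.1546]
orientation: [-3.139, 0.001, 1.754]
force: [0.2, -0.3, -2.3]
grip_width: 0.126
gripper_force: 30.0
```

```bash
python3 - <<'E'
from h import *
o=st(); snap('wrist','w7'); 
E
```

```text
t 16.23 p [0.4701 0.0645 0.1546] rpy [-3.1387e+00  1.5000e-03  1.7536e+00] F [ 0.2 -0.3 -2.3] w 11.9 gf 30.0
```

View pics/w7.png

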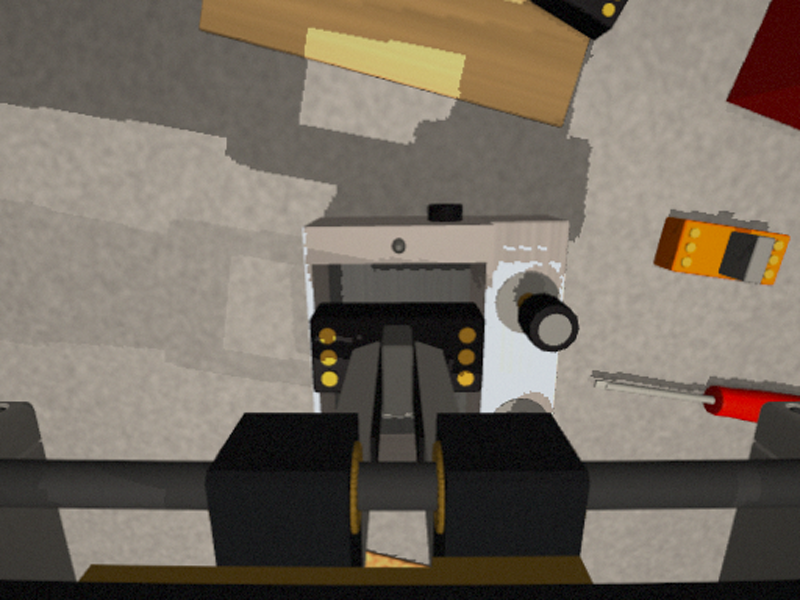

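Module A is held upright over bay2. The bay's rim corners are at (313,263) and (487,262), and the pin tip is at (399,246).

```bash
python3 - <<'E'
from h import *
c=cam('wrist',dict(position=np.array([.4701,.0645,.1546]),orientation=np.array([-3.1387,.0015,1.7536])))
p=back(c,s([(313,263),(487,262),(399,244),(304,227),(552,320)]),np.array([.066,.066,.078,.066,.099]))
m=np.array([(-52,76),(52,76),(0,87),(-56,98),(84,45)])/1e3
y=.188;A=np.array([[np.cos(y),-np.sin(y)],[np.sin(y),np.cos(y)]])
print((p[:,:2]-m@A.T).round(4)); print(p.round(4).tolist())
q=back(c,s([(327,357),(466.5,356)]),.1546-.004);print(q.round(4),q.mean(0))
E
```

```text
[[0.4812 0.0162]
 [0.4805 0.0161]
 [0.48   0.0178]
 [0.4812 0.0155]
 [0.4777 0.021 ]]
[[0.4159, 0.0811, 0.066], [0.5174, 0.1005, 0.066], [0.4638, 0.1033, 0.078], [0.4078, 0.1013, 0.066], [0.5518, 0.0809, 0.099]]
[[0.4402 0.06   0.1506]
 [0.4991 0.0714 0.1506]] [0.46961244 0.06572972 0.1506    ]
```

{"op": "drive_tool", "data": {
  "moves": [
    [0.003,0.009,0,0,0,0.0008,0],
    [0.003,0.009,-0.08,0,0,0.0008,0],
    [0.003,0.009,-0.16,0,0,0.0008,0],
    [0.003,0.009,-0.23,0,0,0.0008,0],
    [0.003,0.009,-0.3,0,0,0.0008,0],
    [0.003,0.009,-0.35,0,0,0.0008,0],
    [0.003,0.009,-0.38,0,0,0.0008,0],
    [0.003,0.009,-0.395,0,0,0.0008,0],
    [0.003,0.009,-0.402,0,0,0.0008,0],
    [0.003,0.009,-0.402,0,0,0.0008,0]
  ]
}}

```text
t: 17.12
position: [0.4714, 0.0721, 0.0372]
orientation: [-3.141, -0.001, 1.765]
force: [-2.3, 0.3, 2.4]
grip_width: 0.127
gripper_force: 30.0
```

{"op": "drive_tool", "data": {
  "moves": [
    [0,0,0.015,0,0,0,0],
    [-0.002,-0.012,0.015,0,0,0,0],
    [-0.002,-0.012,0.015,0,0,0,0],
    [-0.002,-0.012,0,0,0,0,0],
    [-0.002,-0.012,0,0,0,0,0],
    [-0.002,-0.012,0,0,0,0,0.35],
    [-0.002,-0.012,0,0,0,0,0.35],
    [-0.002,-0.012,0,0,0,0,0.35],
    [-0.002,-0.012,0.05,0,0,0,0.35],
    [-0.002,-0.012,0.15,0,0,0,0.35]
  ]
}}

```text
t: 17.95
position: [0.4675, 0.0669, 0.0767]
orientation: [-3.132, -0.002, 1.763]
force: [0.8, -0.0, -1.1]
grip_width: 0.348
gripper_force: 0.0
```

{"op": "drive_tool", "data": {
  "moves": [
    [0,0,0.14,0,0,0,0.5],
    [0,0,0.28,0,0,0,0.5],
    [0.05,0.15,0.4,0,0,-0.015,0.5],
    [0.1,0.29,0.4,0,0,-0.03,0.5],
    [0.15,0.42,0.4,0,0,-0.05,0.5],
    [0.19,0.55,0.4,0,0,-0.065,0.5],
    [0.215,0.66,0.4,0,0,-0.078,0.5],
    [0.215,0.694,0.4,0,0,-0.078,0.5],
    [0.215,0.694,0.4,0,0,-0.078,0.5],
    [0.215,0.694,0.4,0,0,-0.078,0.5]
  ]
}}

```text
t: 18.78
position: [0.5353, 0.2761, 0.1995]
orientation: [-3.14, 0.002, 1.276]
force: [-0.5, 0.3, -1.3]
grip_width: 0.502
gripper_force: 0.0
```

```bash
python3 - <<'E'
from h import *
o=st(); snap('wrist','w8'); c=cam('wrist',o); im=np.load('pics/w8.npy')
h=cv2.cvtColor(im,cv2.COLOR_RGB2HSV)
m=cv2.inRange(h,(15,130,90),(35,255,255)); m[250:]=0
B=back(c,[[0,0]],.03)
n,l,stt,cen=cv2.connectedComponentsWithStats(m)
print([(cen[i].round(1).tolist(),int(stt[i,4])) for i in range(1,n) if 8<stt[i,4]<300])
y=-.297;x=np.array([np.cos(y),np.sin(y)])*.0305
print('pred',proj(c,[[.535-x[0],.2755-x[1],.03],[.535+x[0],.2755+x[1],.03]]).round(1).tolist())
E
```

```text
t 18.78 p [0.5353 0.2761 0.1995] rpy [-3.1404e+00  1.7000e-03  1.2757e+00] F [-0.5  0.3 -1.3] w 47.2 gf 0.0
[([229.7, 170.2], 34), ([279.5, 170.5], 32), ([229.9, 178.3], 33), ([279.2, 178.4], 34), ([213.0, 183.0], 85), ([230.0, 186.3], 32), ([279.2, 186.4], 32), ([214.1, 193.8], 86), ([200.1, 215.5], 17), ([285.7, 224.1], 16), ([56.6, 232.0], 28), ([382.6, 244.0], 274), ([60.4, 238.4], 27), ([64.4, 244.9], 27), ([17.5, 246.4], 15)]
pred [[229.2, 177.4], [279.3, 177.5]]
```

View pics/w8.png

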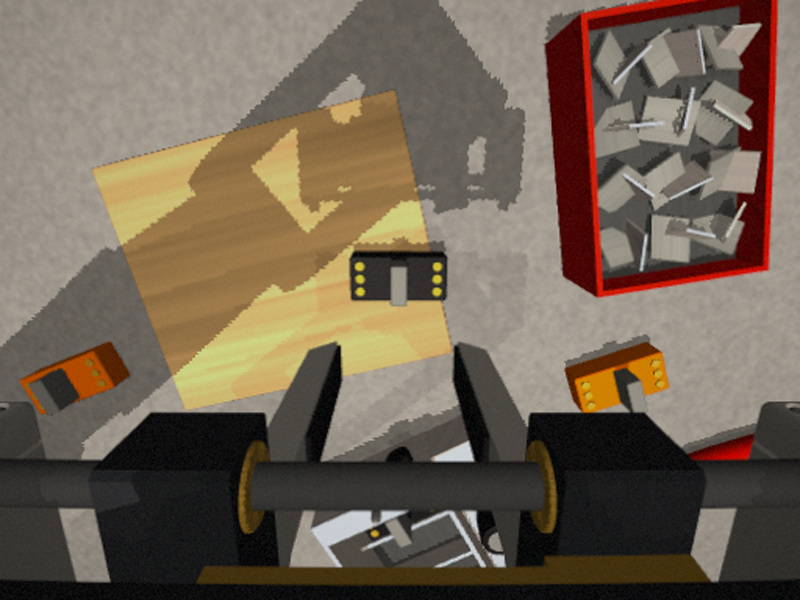

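Module B is where predicted, with its terminals at (359,279) and (437,279), and aligned with the tool.

{"op": "drive_tool", "data": {
  "moves": [
    [0,-0.001,-0.13,0,0,0,0.5],
    [0,-0.001,-0.26,0,0,0,0.5],
    [0,-0.001,-0.38,0,0,0,0.5],
    [0,-0.001,-0.48,0,0,0,0.5],
    [0,-0.001,-0.53,0,0,0,0.5],
    [0,-0.001,-0.548,0,0,0,0.5],
    [0,-0.001,-0.548,0,0,0,0.5],
    [0,-0.001,-0.548,0,0,0,0],
    [0,-0.001,-0.548,0,0,0,0],
    [0,-0.001,-0.548,0,0,0,0]
  ],
  "force": 30
}}

```text
t: 19.67
position: [0.5371, 0.2753, 0.0388]
orientation: [3.138, -0.003, 1.273]
force: [-0.3, 0.3, 0.6]
grip_width: 0.322
gripper_force: 0.0
```

{"op": "drive_tool", "data": {
  "moves": [
    [0,0,0,0,0,0,0],
    [0,0,0,0,0,0,0],
    [0,0,0,0,0,0,0],
    [0,0,0,0,0,0,0]
  ]
}}

```text
t: 20.0
position: [0.5359, 0.2752, 0.0371]
orientation: [3.141, -0.001, 1.274]
force: [0.9, 0.0, 1.9]
grip_width: 0.126
gripper_force: 30.0
```

{"op": "drive_tool", "data": {
  "moves": [
    [0,0,0.06,0,0,0,0],
    [0,0,0.15,0,0,0,0],
    [0,0,0.28,0,0,0,0],
    [0,0,0.38,0,0,0,0],
    [0,0,0.4,0,0,0,0],
    [0,0,0.4,0,0,0,0]
  ]
}}

```text
t: 20.5
position: [0.5371, 0.2756, 0.1592]
orientation: [3.137, -0.004, 1.274]
force: [0.2, -0.2, -2.5]
grip_width: 0.122
gripper_force: 30.0
```

{"op": "drive_tool", "data": {
  "moves": [
    [-0.01,-0.06,0,0,0,0.012,0],
    [-0.03,-0.17,0,0,0,0.025,0],
    [-0.06,-0.29,0,0,0,0.04,0],
    [-0.09,-0.42,0,0,0,0.055,0],
    [-0.12,-0.55,0,0,0,0.07,0],
    [-0.15,-0.67,0,0,0,0.0773,0],
    [-0.17,-0.77,0,0,0,0.0773,0],
    [-0.182,-0.84,0,0,0,0.0773,0],
    [-0.182,-0.864,0,0,0,0.0773,0],
    [-0.182,-0.864,0,0,0,0.0773,0]
  ]
}}

```text
t: 21.33
position: [0.4795, 0.0145, 0.1535]
orientation: [-3.137, -0.001, 1.756]
force: [-0.5, 0.0, -1.7]
grip_width: 0.125
gripper_force: 30.0
```

{"op": "drive_tool", "data": {
  "moves": [
    [0,0,0,0,0,0,0],
    [0,0,0,0,0,0,0],
    [0,0,0,0,0,0,0]
  ]
}}

```text
t: 21.58
position: [0.481, 0.017, 0.1556]
orientation: [-3.141, -0.001, 1.761]
force: [0.7, 0.8, -1.6]
grip_width: 0.125
gripper_force: 30.0
```

Centred over bay1. Lowering.

{"op": "drive_tool", "data": {
  "moves": [
    [0,0,-0.08,0,0,0,0],
    [0,0,-0.16,0,0,0,0],
    [0,0,-0.23,0,0,0,0],
    [0,0,-0.3,0,0,0,0],
    [0,0,-0.35,0,0,0,0],
    [0,0,-0.38,0,0,0,0],
    [0,0,-0.395,0,0,0,0],
    [0,0,-0.402,0,0,0,0],
    [0,0,-0.402,0,0,0,0],
    [0,0,-0.402,0,0,0,0]
  ]
}}

```text
t: 22.42
position: [0.4818, 0.0164, 0.037]
orientation: [3.14, 0.0, 1.76]
force: [-2.0, 0.5, 2.6]
grip_width: 0.127
gripper_force: 30.0
```

{"op": "drive_tool", "data": {
  "moves": [
    [0,0,0,0,0,0,0.35],
    [0,0,0,0,0,0,0.35],
    [0,0,0,0,0,0,0.35],
    [0,0,0.05,0,0,0,0.35],
    [0,0,0.15,0,0,0,0.35],
    [0,0,0.28,0,0,0,0.35],
    [0,0,0.42,0,0,0,0.35],
    [0,0,0.55,0,0,0,0.35],
    [0,0,0.55,0,0,0,0.35],
    [0,0,0.55,0,0,0,0.35]
  ]
}}

```text
t: 23.25
position: [0.483, 0.0156, 0.2043]
orientation: [3.134, 0.002, 1.759]
force: [0.5, -0.9, -0.9]
grip_width: 0.351
gripper_force: 0.0
```

```bash
python3 - <<'E'
from h import *
o=st(); snap('wrist','w9'); 
E
```

```text
t 23.25 p [0.483  0.0156 0.2043] rpy [3.1339e+00 2.2000e-03 1.7590e+00] F [ 0.5 -0.9 -0.9] w 33.0 gf 0.0
```

View pics/w9.png

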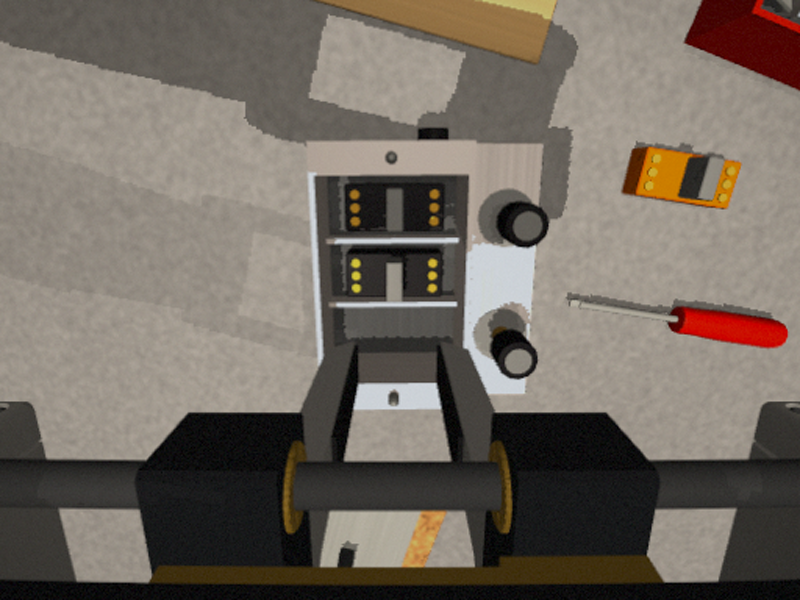

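Both modules sit upright in bay2 and bay1, dots at (354,208)/(434,208) and (355,275)/(432,275). The pins are at (391,157) and (393,398), so I'll refine the pin centre using time-averaged poses.

```bash
cat >> h.py <<'E'
def avg(n=10):
    P=[];I=[]
    for _ in range(n):
        o=env.get_obs(); I.append(cams.capture('wrist').astype(float)); P.append(np.r_[o['position'],R.from_euler('xyz',o['orientation']).as_rotvec()]); 
    P=np.array(P); P[:,3:]*=np.sign((P[:,3:]@P[0,3:]))[:,None]
    m=P.mean(0); e=R.from_rotvec(m[3:]).as_euler('xyz'); print('avg',m[:3].round(5),e.round(4),'sd',P.std(0).round(4))
    return dict(position=m[:3],orientation=e),np.mean(I,0)
E
python3 - <<'E'
from h import *
o,im=avg(); c=cam('wrist',o); g=im.mean(2); np.save('pics/w9a.npy',im)
H=np.array([.4808,.0163]);y=.188;A=np.array([[np.cos(y),-np.sin(y)],[np.sin(y),np.cos(y)]])
for m in((0,.087),(0,-.087)):
    w=np.r_[H+A@m,.078]; u=proj(c,w)[0]; a,b=u.round().astype(int)
    W=g[b-9:b+10,a-9:a+10]; d=np.clip(np.median(W)-W-12,0,None); yy,xx=np.mgrid[b-9:b+10,a-9:a+10]
    d=d*((xx-u[0])**2+(yy-u[1])**2<64)
    q=np.array([(d*xx).sum(),(d*yy).sum()])/d.sum()
    print('pred px',u.round(1),'blob',q.round(1),'area',(d>0).sum(),[ (back(c,[q],z)[0]).round(4).tolist() for z in(.072,.078)],'model',w.round(4))
    print(W.astype(int)[4:15,4:15])
E
```

```text
avg [0.48043 0.0158  0.19934] [3.1411e+00 2.6000e-03 1.7591e+00] sd [0.0005 0.0001 0.0009 0.0006 0.0006 0.0017]
pred px [254.4 100.4] blob [253.8 101.6] area 76 [[0.4641, 0.1008, 0.072], [0.4641, 0.1006, 0.078]] model [0.4645 0.1018 0.078 ]
[[168 168 168 168 168 168 168 168 168 168 169]
 [169 169 168 167 168 168 168 169 168 168 169]
 [167 165 161 150 140 135 148 160 166 168 168]
 [164 156 136 109  90  85 103 123 152 166 168]
 [160 141 104  76  75  81  81  87 123 158 168]
 [155 126  83  75  91  99  91  84  97 143 166]
 [151 114  72  78 101 107  97  85  88 132 162]
 [152 110  69  69  89 101  91  79  87 135 164]
 [159 127  76  55  66  74  71  69  94 144 166]
 [164 148 104  57  49  54  60  73 116 156 168]
 [166 163 148 122  91  71  88 112 147 165 169]]
pred px [254.4 260.4] blob [254.7 258.6] area 111 [[0.4976, -0.07, 0.072], [0.497, -0.0668, 0.078]] model [ 0.4971 -0.0692  0.078 ]
[[210 203 177 118  63  55  56  57  79 136 192]
 [210 203 168 103  59  58  58  61  70 127 191]
 [207 201 166 102  62  65  66  65  72 128 191]
 [207 200 168 105  69  74  76  76  78 132 192]
 [209 203 167 109  82  87  86  85  85 136 193]
 [209 207 175 120  96 109 109 103  95 141 194]
 [209 209 198 146 110 136 154 136 119 155 199]
 [209 210 209 186 145 146 161 157 158 192 208]
 [208 208 208 206 196 188 184 184 197 206 207]
 [202 202 202 201 200 200 199 200 201 200 200]
 [168 169 168 167 166 165 164 166 168 168 167]]
```

{"op": "drive_tool", "data": {
  "moves": [
    [0,-0.13,0,0,0,-0.01,0.5],
    [0,-0.27,0,0,0,-0.02,0.5],
    [0,-0.4,0,0,0,-0.03,0.5],
    [0,-0.54,0,0,0,-0.044,0.5],
    [0,-0.67,0,0,0,-0.044,0.5],
    [0,-0.8,0,0,0,-0.044,0.5],
    [0.01,-0.93,0,0,0,-0.044,0.5],
    [0.018,-1,0,0,0,-0.044,0.5]
  ]
}}

```text
t: 24.47
position: [0.4857, -0.2883, 0.2002]
orientation: [-3.141, 0.001, 1.479]
force: [0.2, 0.5, -0.2]
grip_width: 0.499
gripper_force: 0.0
```

{"op": "drive_tool", "data": {
  "moves": [
    [0,-0.066,0,0,0,0,0.5],
    [0,-0.066,0,0,0,0,0.5],
    [0,-0.066,0,0,0,0,0.5],
    [0,-0.066,0,0,0,0,0.5]
  ]
}}

```text
t: 24.8
position: [0.4864, -0.3032, 0.2005]
orientation: [-3.141, -0.001, 1.483]
force: [0.3, 0.2, 0.4]
grip_width: 0.496
gripper_force: 0.0
```

```bash
python3 - <<'E'
from h import *
from scipy.optimize import least_squares
o,im=avg(); c=cam('wrist',o); np.save('pics/w10a.npy',im)
b=im[...,0]-im[...,2]  # cork orange through holes
P=[]
for m in((.4938,-.2179,.008),(.4786,-.3911,.008)):
    u=proj(c,m)[0]; a,r=u.round().astype(int)
    W=b[r-8:r+9,a-8:a+9]; yy,xx=np.mgrid[r-8:r+9,a-8:a+9]
    d=np.clip(W-np.median(W)-15,0,None)*((xx-u[0])**2+(yy-u[1])**2<56)
    q=[(d*xx).sum()/d.sum(),(d*yy).sum()/d.sum()]; P.append(back(c,[q],.008)[0]); print(u.round(1),np.round(q,1),(d>0).sum(),P[-1].round(4))
P=np.array(P);d=P[0]-P[1];print(P.mean(0).round(4),np.linalg.norm(d).round(4),np.arctan2(-d[0],d[1]).round(4))
E
```

```text
avg [ 0.48658 -0.30309  0.20093] [-3.1415e+00 -5.0000e-04  1.4838e+00] sd [0.0001 0.0003 0.0002 0.0004 0.0006 0.0002]
[253.9 104.7] [253.6 104.9] 78 [ 0.4935 -0.218   0.008 ]
[253.9 236.6] [253.5 236. ] 46 [ 0.4781 -0.3902  0.008 ]
[ 0.4858 -0.3041  0.008 ] 0.1728 -0.089
```

{"op": "drive_tool", "data": {
  "moves": [
    [-0.003,-0.003,-0.13,0,0,0,0.5],
    [-0.003,-0.003,-0.26,0,0,0,0.5],
    [-0.003,-0.003,-0.39,0,0,0,0.5],
    [-0.003,-0.003,-0.5,0,0,0,0.5],
    [-0.003,-0.003,-0.57,0,0,0,0.5],
    [-0.003,-0.003,-0.6,0,0,0,0.5],
    [-0.003,-0.003,-0.611,0,0,0,0.5],
    [-0.003,-0.003,-0.611,0,0,0,0.5],
    [-0.003,-0.003,-0.611,0,0,0,0.5],
    [-0.003,-0.003,-0.611,0,0,0,0]
  ],
  "force": 50
}}

```text
t: 26.13
position: [0.487, -0.3061, 0.0199]
orientation: [3.138, 0.002, 1.483]
force: [-0.1, -0.0, 0.0]
grip_width: 0.461
gripper_force: 0.0
```

{"op": "drive_tool", "data": {
  "moves": [
    [0,0,0,0,0,0,0],
    [0,0,0,0,0,0,0],
    [0,0,0,0,0,0,0],
    [0,0,0,0,0,0,0],
    [0,0,0,0,0,0,0],
    [0,0,0,0,0,0,0]
  ],
  "force": 50
}}

```text
t: 26.63
position: [0.4858, -0.3051, 0.0178]
orientation: [3.141, 0.0, 1.483]
force: [0.4, 0.4, 1.4]
grip_width: 0.143
gripper_force: 50.0
```

{"op": "drive_tool", "data": {
  "moves": [
    [0,0,0.02,0,0,0,0],
    [0,0,0.06,0,0,0,0],
    [0,0,0.12,0,0,0,0],
    [0,0,0.2,0,0,0,0],
    [0,0,0.28,0,0,0,0],
    [0,0,0.36,0,0,0,0],
    [0,0,0.42,0,0,0,0],
    [0,0,0.44,0,0,0,0],
    [0,0,0.44,0,0,0,0]
  ]
}}

```text
t: 27.38
position: [0.4864, -0.3056, 0.1521]
orientation: [3.138, 0.003, 1.483]
force: [0.8, 0.2, -3.3]
grip_width: 0.146
gripper_force: 50.0
```

{"op": "drive_tool", "data": {
  "moves": [
    [0,0.05,0,0,0,0.005,0],
    [0,0.13,0,0,0,0.01,0],
    [0,0.23,0,0,0,0.015,0],
    [0,0.34,0,0,0,0.02,0],
    [0,0.45,0,0,0,0.025,0],
    [0,0.56,0,0,0,0.03,0],
    [0,0.67,0,0,0,0.035,0],
    [0,0.77,0,0,0,0.04,0],
    [-0.017,0.86,0,0,0,0.0442,0],
    [-0.017,0.92,0,0,0,0.0442,0]
  ]
}}

```text
t: 28.22
position: [0.4777, -0.0253, 0.147]
orientation: [-3.137, -0.003, 1.765]
force: [-0.1, 0.2, -2.9]
grip_width: 0.144
gripper_force: 50.0
```

{"op": "drive_tool", "data": {
  "moves": [
    [0,0.06,0,0,0,0,0],
    [0,0.11,0,0,0,0,0],
    [0,0.146,0,0,0,0,0],
    [0,0.146,0,0,0,0,0],
    [0,0.146,0,0,0,0,0],
    [0,0.146,-0.04,0,0,0,0],
    [0,0.146,-0.08,0,0,0,0],
    [0,0.146,-0.12,0,0,0,0],
    [0,0.146,-0.12,0,0,0,0],
    [0,0.146,-0.12,0,0,0,0]
  ]
}}

```text
t: 29.05
position: [0.4791, 0.0145, 0.1114]
orientation: [-3.138, -0.001, 1.759]
force: [0.4, 0.5, -3.0]
grip_width: 0.145
gripper_force: 50.0
```

```bash
python3 - <<'E'
from h import *
o,im=avg(); st(); np.save('pics/w11a.npy',im)
c=cam('wrist',o)
cv2.imwrite('pics/w11.png',cv2.resize(im[60:260,150:400,::-1].astype(np.uint8),(750,600),interpolation=cv2.INTER_CUBIC))
E
```

```text
avg [0.48055 0.01469 0.11354] [-3.1410e+00 -1.1000e-03  1.7601e+00] sd [0.0006 0.0001 0.0009 0.0005 0.0008 0.0015]
t 29.55 p [0.4806 0.0149 0.1137] rpy [3.1409e+00 2.0000e-04 1.7605e+00] F [ 0.2 -0.2 -2.6] w 13.5 gf 50.0
```

View pics/w11.png

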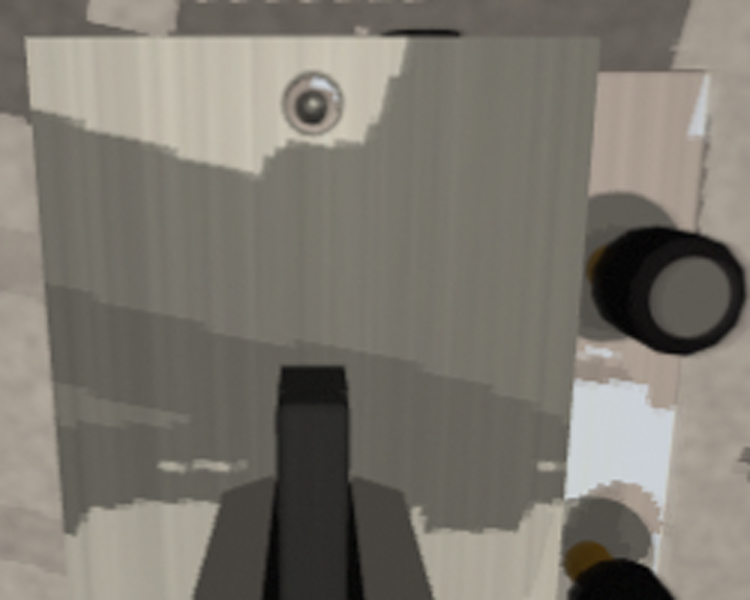

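The pin shows nearly concentric in the hole: hole at (314,103), pin at (312,103) in the crop. After parallax I'll shift about 0.8 mm in +y and lower.

{"op": "drive_tool", "data": {
  "moves": [
    [-0.001,0.003,-0.02,0,0,0,0],
    [-0.001,0.003,-0.04,0,0,0,0],
    [-0.001,0.003,-0.055,0,0,0,0],
    [-0.001,0.003,-0.07,0,0,0,0],
    [-0.001,0.003,-0.08,0,0,0,0],
    [-0.001,0.003,-0.085,0,0,0,0],
    [-0.001,0.003,-0.085,0,0,0,0]
  ]
}}

```text
t: 30.13
position: [0.4797, 0.0158, 0.0872]
orientation: [-3.141, -0.0, 1.76]
force: [0.3, -0.1, -2.8]
grip_width: 0.143
gripper_force: 50.0
```

{"op": "drive_tool", "data": {
  "moves": [
    [0,0,-0.01,0,0,0,0],
    [0,0,-0.018,0,0,0,0],
    [0,0,-0.024,0,0,0,0],
    [0,0,-0.028,0,0,0,0],
    [0,0,-0.03,0,0,0,0],
    [0,0,-0.03,0,0,0,0]
  ]
}}

```text
t: 30.63
position: [0.4801, 0.0158, 0.0798]
orientation: [3.141, 0.0, 1.76]
force: [-2.5, -0.1, 2.0]
grip_width: 0.139
gripper_force: 50.0
```

{"op": "drive_tool", "data": {
  "moves": [
    [0,0,-0.005,0,0,0,0],
    [0,0,-0.01,0,0,0,0],
    [0,0,-0.01,0,0,0,0]
  ]
}}

```text
t: 30.88
position: [0.4801, 0.0158, 0.0797]
orientation: [3.141, 0.001, 1.761]
force: [-8.9, 0.6, 16.0]
grip_width: 0.14
gripper_force: 50.0
```

{"op": "drive_tool", "data": {
  "moves": [
    [0,0,0.008,0,0,0,0],
    [0,0,0.01,0,0,0,0.5],
    [0,0,0.01,0,0,0,0.5],
    [0,0,0.01,0,0,0,0.5],
    [0,0,0.01,0,0,0,0.5],
    [0,0,0.1,0,0,0,0.5],
    [0,0,0.23,0,0,0,0.5],
    [0,0,0.34,0,0,0,0.5],
    [0,0,0.34,0,0,0,0.5],
    [0,0,0.34,0,0,0,0.5]
  ]
}}

```text
t: 31.72
position: [0.4818, 0.0156, 0.1803]
orientation: [3.136, 0.002, 1.76]
force: [-0.1, 0.2, -0.9]
grip_width: 0.499
gripper_force: 0.0
```

```bash
python3 - <<'E'
from h import *
o,im=avg(); st(); np.save('pics/w12a.npy',im)
cv2.imwrite('pics/w12.png',cv2.resize(im[...,::-1].astype(np.uint8),(800,600),interpolation=cv2.INTER_CUBIC))
E
```

```text
avg [0.47967 0.0158  0.17685] [3.1407e+00 2.5000e-03 1.7603e+00] sd [0.0008 0.0001 0.0013 0.0007 0.0008 0.0025]
t 32.22 p [0.4798 0.0158 0.1772] rpy [-3.1405e+00 -3.0000e-04  1.7604e+00] F [-0.1 -0.8 -0.9] w 47.0 gf 0.0
```

View pics/w12.png

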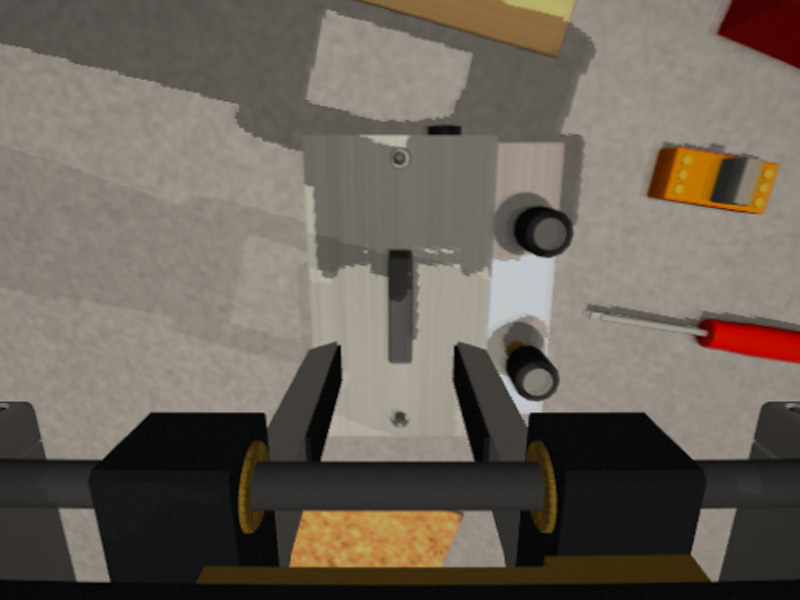

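The cover is fully seated, same as the first view, with the pins at (399,157) and (399,419). Next I press the plungers with the fingers shut, left one first.

{"op": "drive_tool", "data": {
  "moves": [
    [0.1,0.08,0,0,0,0,0],
    [0.2,0.16,0,0,0,0,0],
    [0.249,0.2,0,0,0,0,0],
    [0.249,0.2,0,0,0,0,0],
    [0.249,0.2,-0.1,0,0,0,0],
    [0.249,0.2,-0.2,0,0,0,0],
    [0.249,0.2,-0.24,0,0,0,0],
    [0.249,0.2,-0.26,0,0,0,0],
    [0.249,0.2,-0.28,0,0,0,0],
    [0.249,0.2,-0.3,0,0,0,0]
  ]
}}

```text
t: 33.05
position: [0.5549, 0.0754, 0.0896]
orientation: [3.14, 0.0, 1.76]
force: [-3.9, -0.1, 3.4]
grip_width: 0.002
gripper_force: 2.1
```

{"op": "drive_tool", "data": {
  "moves": [
    [0,0,-0.02,0,0,0,0],
    [0,0,-0.035,0,0,0,0],
    [0,0,-0.045,0,0,0,0],
    [0,0,-0.053,0,0,0,0],
    [0,0,-0.053,0,0,0,0],
    [0,0,-0.053,0,0,0,0]
  ]
}}

```text
t: 33.55
position: [0.5554, 0.0755, 0.0742]
orientation: [3.14, 0.001, 1.76]
force: [-4.4, -0.5, 8.9]
grip_width: 0.006
gripper_force: 4.9
```

{"op": "drive_tool", "data": {
  "moves": [
    [0,0,-0.006,0,0,0,0],
    [0,0,-0.012,0,0,0,0],
    [0,0,-0.012,0,0,0,0],
    [0,0,-0.012,0,0,0,0]
  ]
}}

```text
t: 33.88
position: [0.5556, 0.0755, 0.074]
orientation: [3.138, 0.001, 1.76]
force: [-11.5, -1.4, 22.5]
grip_width: 0.003
gripper_force: 11.1
```

{"op": "drive_tool", "data": {
  "moves": [
    [0,0,0.06,0,0,0,0],
    [0,0,0.16,0,0,0,0],
    [0,0,0.22,0,0,0,0],
    [0.03,-0.15,0.22,0,0,0,0],
    [0.056,-0.295,0.22,0,0,0,0],
    [0.056,-0.295,0.22,0,0,0,0],
    [0.056,-0.295,0.22,0,0,0,0],
    [0.056,-0.295,0.15,0,0,0,0],
    [0.056,-0.295,0.1,0,0,0,0],
    [0.056,-0.295,0.08,0,0,0,0]
  ]
}}

```text
t: 34.72
position: [0.5718, -0.0117, 0.0907]
orientation: [3.141, -0.0, 1.761]
force: [0.3, -0.6, 3.8]
grip_width: 0.003
gripper_force: 2.0
```

{"op": "drive_tool", "data": {
  "moves": [
    [0,0,-0.02,0,0,0,0],
    [0,0,-0.04,0,0,0,0],
    [0,0,-0.06,0,0,0,0],
    [0,0,-0.07,0,0,0,0],
    [0,0,-0.076,0,0,0,0],
    [0,0,-0.08,0,0,0,0],
    [0,0,-0.08,0,0,0,0],
    [0,0,-0.08,0,0,0,0]
  ]
}}

```text
t: 35.38
position: [0.572, -0.0118, 0.074]
orientation: [3.139, -0.0, 1.761]
force: [-9.1, 1.5, 20.9]
grip_width: 0.003
gripper_force: 11.0
```

Both plungers are at 74 mm and bear firmly on their stops. I'll retreat and take a final look.

{"op": "drive_tool", "data": {
  "moves": [
    [0,0,0.06,0,0,0,0],
    [0,0,0.16,0,0,0,0],
    [0,0,0.3,0,0,0,0],
    [0,0,0.6,0,0,0,0],
    [-0.3,0,0.7,0,0,0,0],
    [-0.3,0,0.7,0,0,0,0],
    [-0.3,0,0.7,0,0,0,0],
    [-0.3,0,0.7,0,0,0,0],
    [-0.3,0,0.7,0,0,0,0],
    [-0.3,0,0.7,0,0,0,0]
  ]
}}

```text
t: 36.22
position: [0.4818, -0.0125, 0.2772]
orientation: [-3.141, -0.0, 1.761]
force: [-0.3, -0.8, -0.5]
grip_width: 0.005
gripper_force: 0.0
```

```bash
python3 - <<'E'
from h import *
st(); snap('wrist','w13')
E
```

```text
t 36.22 p [ 0.4818 -0.0125  0.2772] rpy [-3.1410e+00 -4.0000e-04  1.7606e+00] F [-0.3 -0.8 -0.5] w 0.5 gf 0.0
```

View pics/w13.png

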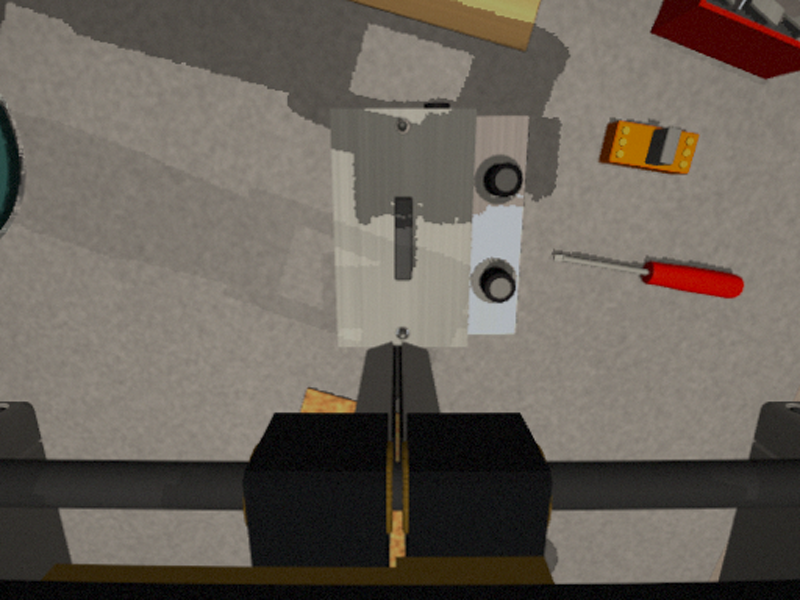

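The cover is seated, with the pins at (402,126) and (402,333). Both plungers are down, at (503,180) and (498,286).

```bash
python3 -c "
from rig import job
print(job.sign_off())"
```

```text
the job is handed in; nothing more can be done
None
```

The job is done and handed in at about 36 s of robot time: both modules from the board are in the box (bays 1 and 2), the cover is seated on its pins, both plungers were pressed home after that, and the arm never went near the cup, clip bin or screwdriver.

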